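Open the folding pasta-drying rack

ROBOT

A 6-joint arm with a two-finger parallel gripper is mounted at the origin on the work surface. World frame = base frame: x ahead of the robot, y to its left, z up, the work surface at z = 0. Lengths are in m, angles in rad, forces in N, time in s.
With the tool pointing down it reaches from about 0.4 to 0.825 m from the base axis. Payload 7 kg.
Tool frame: the origin (TCP) lies at the very end of the fingers, on their centre line; the grasp point (between the pads) lies 19 mm behind it; z points along the fingers, y is the line along which they close (so a half turn about z gives the same grasp; the last joint's range is limited). The gripper opens to 88 mm and grips with 3 to 60 N. Pads are 19 mm wide; open, the fingers measure 130 mm over their backs; the gripper's body (78 mm by 193 mm) begins 47 mm behind the grasp point.
Start: joints at [1.536, 0.359, 0.012, 0, -1.224, -0.288], TCP at [0.214, 0.64, 0.227] pointing down, gripper open.
Joint ranges: [-3.07, 3.07], [-1.43, 2.12], [-1.02, 1.25], [-3.03, 1.67], [-3.05, -0], [-3.03, 3.03]. Speed limits (rad/s): [2.39, 2.39, 3.01, 3.14, 3.14, 3.14].

INTERFACE

Orientations are given as a unit quaternion [x, y, z, w].
In Python, from bench import * gives the robot as it stands. The module is installed in compiled form; this text tells all that it offers. Calls block until the motion is done:
- move_ptp(position, orientation): joint-space move of the TCP to a pose.
- movel(position, rotation=None, rate=0.15): straight line of the TCP; rotation=None keeps the orientation; rate is the mean speed in m/s.
- goto_joints(angles): joint-space move.
- open_jaws() and grasp(f_grip=None): open the fingers fully, or close them until they stop; f_grip is the grip in N (None keeps the last).
- hold(seconds).
- ik(position, orientation): joint angles nearest the present ones, or None.
- get_image(name): name is "scene" or "side" or "wrist"; returns a dict with "frame" (420x560x3 uint8, red, green, blue), "vertical_fov" (degrees; the focal length in pixels is half the picture's height over the tangent of half this angle, whatever the lens; pixels are square), "cx", "cy" (the principal point, pixels), "distortion" ([k1, k2, p1, p2, k3] as OpenCV has them; the pictures are not rectified), "rvec" (rotation vector, rad) and "tvec" (3), from world to camera coordinates, as OpenCV has them; the wrist camera has in their place "tool_from_camera" (4x4, takes a point from camera to tool coordinates, whose origin is the TCP and whose axes are the flange's). Camera axes: x right, y down, z forward; pixel columns grow to the right and rows downward; lengths in m; the calibration is good to about 2 mm. A picture is of the moment at which its call begins: read the wrist's pose just before it. There is no depth.
A pose or a line that the arm cannot do raises MotionError and nothing moves.
- job_done(): hands the job in; it is judged then, once.
Readings, each from a call of its own:
- read_t(): time.
- read_joints(): joint angles.
- read_joint_vel(): joint speeds.
- read_joint_torque(): joint torques, N m.
- read_tool_pos(): TCP position.
- read_ee_rot(): TCP orientation.
- read_ft_force(): force on the tool from outside, world axes, zero at the start.
- read_ft_torque(): the same for the moment, N m.
- read_gripper_width(): opening from 0.0 (shut) to 1.0 (fully open).
- read_gripper_force(): force on a finger pad.
Only numpy, scipy, OpenCV 4.12 (cv2) and the standard library are available. Lean on these libraries where they do the work, as an engineer would, in place of code of your own. Each camera call takes 0.05 s, during which the arm holds its last target. There are 200 camera calls.

TASK

Get the folding pasta-drying rack ready for the fresh noodles: with a fingertip, gently push its two swinging bars round the post until, seen from above, all three bars are evenly spread like a six-pointed star. Do not grip the bars or force them; the rack stays standing where it is, and nothing else on the bench is disturbed.

Things in the scene. Friction and masses are not known exactly. Their poses are not given: they have to be found in the camera images.
- rack: Drying rack of dark wood standing loose on the bench, 1.7 kg, 278 mm tall: round white stone foot 180 mm across and 27 mm high, post 28 mm or thinner (40 mm just above the foot), three straight bars stacked one above another, and a cap 34 mm across at 264 to 278 mm height. Origin: centre of the foot's underside, on the post's axis; z up, x along the lowest, fixed bar.
- fixed_end (a point): Centre of one end ball of the lowest bar, which is fixed to the post: 140 mm from the post's axis along the rack's +x, 205 mm above the bench. All three bars are alike: 12 mm thick, 298 mm long, through the post at mid-length (149 mm to either side), an 18 mm ball at each end, and a hub 38 mm across and 20 mm high at the post.
- bar_mid (a joint): Angle of the middle bar about the post, rad, counter-clockwise positive seen from above; 0: straight above the fixed bar. Centreline 229 mm above the bench. Turns either way (stops at plus and minus a full turn); friction of 0.1 Nm (under 1 N at its end) keeps it where it is left. Either end may be pushed.
- bar_top (a joint): Angle of the top bar about the post, counted in the same way; centreline 253 mm above the bench; same friction and stops. Neighbouring bars leave 12 mm of clear height, so a fingertip can reach the top bar without touching the middle one; a finger pointing down at the middle bar's height also pushes the top bar if that is in its way.
- mid_end (a point): Centre of one end ball of the middle bar, 140 mm from the post's axis; its x axis points outward along the bar.
- top_end (a point): Centre of one end ball of the top bar, 140 mm from the post's axis; its x axis points outward along the bar.
- jar: Bystander: glass jar with a steel lid, 72 mm in diameter, 125 mm tall. Origin: centre of its underside.
- bowl: Bystander: white bowl, 110 mm in diameter, 55 mm tall. Origin: centre of its underside.
- stamp: Bystander: wooden pasta stamp with a turned handle, 60 mm in diameter, 80 mm tall. Origin: centre of its underside.
- tin: Bystander: round tin, 68 mm in diameter, 100 mm tall. Origin: centre of its underside.

How it is judged:
By the outcome, as a careful person would: the job done as asked, in the order asked, and still so for the second after the job is handed in, with the robot touching nothing.
It also fails if it takes over 58 s, if anything falls off the work surface, if the arm or the gripper's body presses on something with over 40 N, if the wrist force passes 120 N, or if a joint passes its speed limit or range.

## Working session

There is one attempt and no reset: what is moved stays moved. The work goes in short steps, each a Python script; the robot and the scene stay as the last script left them, time stands still between calls to the robot, and variables do not carry over. Pictures are saved under pics/ and viewed, at most 10 in all, crops included, and the job is handed in when it is done.

```bash
mkdir -p pics; python3 - <<'E'
from bench import *
import cv2,numpy as np
for n in("scene","side","wrist"):
    d=get_image(n);cv2.imwrite(f"pics/{n}0.png",d["frame"][:,:,::-1])
    print(n,{k:np.round(v,4).tolist() for k,v in d.items() if k!="frame"})
print(read_t(),read_tool_pos(),read_ee_rot())
E
```

```text
scene {'vertical_fov': 44.7339, 'cx': 278.0878, 'cy': 208.794, 'distortion': [-0.0374, 0.0, 0.0, 0.0, 0.0], 'rvec': [2.2572, 0.6321, -0.2461], 'tvec': [-0.522, -0.0958, 1.4821]}
side {'vertical_fov': 52.3552, 'cx': 279.5199, 'cy': 207.9845, 'distortion': [-0.0099, 0.0, 0.0, 0.0, 0.0], 'rvec': [0.2997, -2.8925, 1.0346], 'tvec': [0.5867, 0.2052, 1.2032]}
wrist {'vertical_fov': 61.8873, 'cx': 278.4068, 'cy': 204.3404, 'distortion': [-0.0154, 0.0, 0.0, 0.0, 0.0], 'tool_from_camera': [[-0.0007, -0.969, -0.2471, 0.0666], [1.0, -0.0005, -0.001, -0.0004], [0.0008, -0.2471, 0.969, -0.1575], [0.0, 0.0, 0.0, 1.0]]}
0.15 [0.21402468 0.63980148 0.22584871] [ 9.86998349e-01 -1.60729223e-01 -3.41525504e-05  6.12340910e-04]
```

View pics/scene0.png

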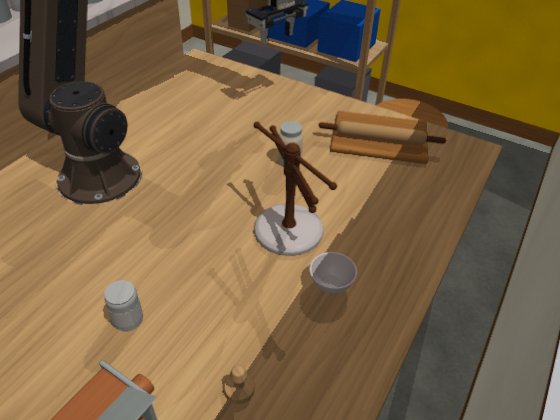

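View pics/side0.png

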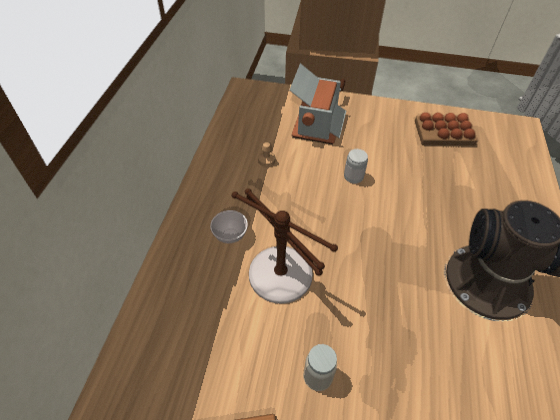

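The scene view shows the rack's foot at (289,228), its cap at (292,150) and bar ends at about (257,126), (334,187) and (313,208). In the side view the foot is at (281,273) and the ends are at (235,195), (249,197), (334,247) and (319,267). I'll zoom in and locate the foot.

```bash
cat > h.py <<'E'
from bench import *
import cv2,numpy as np
from scipy.spatial.transform import Rotation as R
def K(d):
    f=d["frame"].shape[0]/2/np.tan(np.radians(d["vertical_fov"])/2)
    return np.array([[f,0,d["cx"]],[0,f,d["cy"]],[0,0,1]])
def grab(n):
    p,q=np.array(read_tool_pos()),np.array(read_ee_rot()); d=get_image(n)
    if n=="wrist":
        T=np.eye(4);T[:3,:3]=R.from_quat(q).as_matrix();T[:3,3]=p
        d["M"]=T@np.array(d["tool_from_camera"])
    else:
        M=np.eye(4);M[:3,:3]=cv2.Rodrigues(np.array(d["rvec"],float))[0];M[:3,3]=np.ravel(d["tvec"]);d["M"]=np.linalg.inv(M)
    return d
def rays(d,px):
    u=cv2.undistortPoints(np.array(px,float).reshape(-1,1,2),K(d),np.array(d["distortion"],float))[:,0]
    v=np.c_[u,np.ones(len(u))]@d["M"][:3,:3].T
    return d["M"][:3,3],v/np.linalg.norm(v,axis=1)[:,None]
def plane(d,px,z):
    o,v=rays(d,px); return o+v*((z-o[2])/v[:,2])[:,None]
def two(d1,p1,d2,p2):
    o1,v1=rays(d1,[p1]);o2,v2=rays(d2,[p2]);v1,v2=v1[0],v2[0]
    s=np.linalg.lstsq(np.c_[v1,-v2],o2-o1,rcond=None)[0]
    a,b=o1+s[0]*v1,o2+s[1]*v2
    return (a+b)/2,np.linalg.norm(a-b)
E
python3 - <<'E'
from h import *
a=grab("scene");b=grab("side")
print("cap",two(a,(292,149),b,(282.5,217)))
print("foot",plane(a,[(289,228)],.027),plane(b,[(281,273)],.027))
for n,d,c in(("bowl",(332,262),(229,222)),("jar/tin1",(291,127),(321,357)),("tin2",(121,289),(357,157)),("stamp",(239,370),(266,147))): print(n,two(a,d,b,c))
ca=cv2.resize(a["frame"][100:260,230:360],None,fx=3.6,fy=3.6,interpolation=cv2.INTER_CUBIC)[:,:400]
A=cv2.resize(a["frame"][110:250,240:345],(400,533),interpolation=cv2.INTER_CUBIC)
B=cv2.resize(b["frame"][175:315,230:335],(400,533),interpolation=cv2.INTER_CUBIC)
o=np.hstack([A,B]).astype(float);o=(255*(o/255)**.5).astype(np.uint8)
cv2.imwrite("pics/zoom.png",o[:,:,::-1])
E
```

```text
cap (array([0.5762217 , 0.10206372, 0.26335811]), np.float64(0.003424446259046386))
foot [[0.58866393 0.08598351 0.027     ]] [[0.57217525 0.11218162 0.027     ]]
bowl (array([0.74750741, 0.00444448, 0.07272787]), np.float64(0.00030479610007555356))
jar/tin1 (array([0.43483197, 0.35767777, 0.12274217]), np.float64(0.0005784889726806995))
tin2 (array([ 0.41084323, -0.31705942,  0.09804802]), np.float64(4.496635609256727e-05))
stamp (array([ 0.71490178, -0.32940123,  0.06974758]), np.float64(0.002458472858232789))
```

View pics/zoom.png

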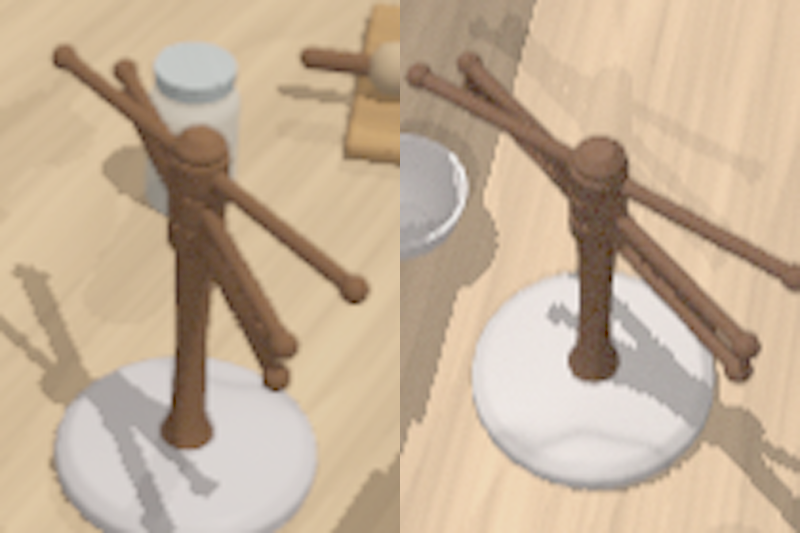

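The zoom shows three bars. One pair of ends belongs to the uppermost bar (scene (257,125) and (333,186)). The two lower bars nearly overlap, with scene ends (315,201) and (312,209). Next I'll triangulate them.

```bash
python3 - <<'E'
from h import *
a=grab("scene");b=grab("side")
S=[(256.8,124.7),(332.9,186.2),(314.8,200.6),(312.4,209),(273.3,128.4)]
D=[(235.2,195),(333.7,247.8),(320.5,266.1),(319.4,272.2),(248.4,191.3)]
for i,s in enumerate(S):
  for j,t in enumerate(D):
    p,e=two(a,s,b,t)
    if e<.012 and .17<p[2]<.29:
      r=p[:2]-[.577,.102]; print(i,j,p.round(4),round(e,4),np.hypot(*r).round(3),np.degrees(np.arctan2(r[1],r[0])).round(1))
# feet: white mask centroid
for d in(a,b):
  h=cv2.cvtColor(d["frame"],cv2.COLOR_RGB2HSV); m=((h[...,1]<40)&(h[...,2]>110)).astype(np.uint8)
  n,l,st,c=cv2.connectedComponentsWithStats(m)
  for k in range(1,n):
    if 800<st[k,4]<6000: print(st[k],c[k],plane(d,[c[k]],.027))
# candidate wrist view poses
q=np.array([1,0,0,0.])
for x in(.45,.5,.55):
  for z in(.35,.42,.5,.55):
    for yaw in(0,90,180):
      Q=(R.from_euler('z',yaw,degrees=True)*R.from_quat(q)).as_quat()
      j=ik([x,.1,z],Q); print(x,z,yaw,None if j is None else np.round(j,2))
E
```

```text
0 1 [0.4474 0.1555 0.2518] 0.0033 0.14 157.6
1 0 [0.7068 0.049  0.2509] 0.0041 0.14 -22.2
2 4 [0.6843 0.0112 0.228 ] 0.0054 0.141 -40.3
3 4 [ 0.687  -0.0009  0.2143] 0.0035 0.151 -43.1
4 2 [0.4705 0.1942 0.2271] 0.0048 0.141 139.1
4 3 [0.468  0.2041 0.2193] 0.0012 0.149 136.9
[  0   8  20  55 829] [ 9.68757539 36.35705669] [[-0.94125143  0.4328281   0.027     ]]
[ 255  204   68   50 2257] [289.2476739  229.50952592] [[0.59188494 0.08165764 0.027     ]]
[  98  361   58   59 1354] [126.99630724 399.94534712] [[ 0.55497357 -0.47456694  0.027     ]]
[254  44  33  34 801] [272.05742821  61.15480649] [[ 0.81844918 -0.91079152  0.027     ]]
[ 372   58  162   57 5816] [450.79470426  85.58218707] [[ 0.06543569 -0.89845123  0.027     ]]
[ 249  247   63   55 2389] [279.25952281 275.67392214] [[0.57518052 0.12145658 0.027     ]]
0.45 0.35 0 [ 0.65 -0.06 -0.22  0.   -1.42  0.92]
0.45 0.35 90 [ 2.93 -1.4  -0.22  0.   -2.76  0.21]
0.45 0.35 180 [ 0.65 -0.06 -0.22  0.   -1.42 -2.22]
0.45 0.42 0 [ 0.65 -0.07 -0.08  0.   -1.57  0.92]
0.45 0.42 90 [ 2.93 -1.29 -0.08  0.   -2.79  0.21]
0.45 0.42 180 [ 0
[... 843 characters left out ...]
90 [ 2.95 -1.1   0.33  0.   -3.    0.19]
0.5 0.55 180 [ 0.58  0.04  0.33  0.   -1.85 -2.15]
0.55 0.35 0 [ 0.53  0.11 -0.04  0.   -1.42  1.04]
0.55 0.35 90 [ 0.53  0.11 -0.04  0.   -1.42  2.61]
0.55 0.35 180 [ 0.53  0.11 -0.04  0.   -1.42 -2.1 ]
0.55 0.42 0 [ 0.53  0.1   0.1   0.   -1.57  1.04]
0.55 0.42 90 [ 2.97 -1.34  0.1   0.   -3.01  0.17]
0.55 0.42 180 [ 0.53  0.1   0.1   0.   -1.57 -2.1 ]
0.55 0.5 0 [ 0.53  0.11  0.29  0.   -1.75  1.04]
0.55 0.5 90 [ 0.53  0.11  0.29  0.   -1.75  2.61]
0.55 0.5 180 [ 0.53  0.11  0.29  0.   -1.75 -2.1 ]
0.55 0.55 0 [ 0.53  0.14  0.43  0.   -1.86  1.04]
0.55 0.55 90 [ 0.53  0.14  0.43  0.   -1.86  2.61]
0.55 0.55 180 [ 0.53  0.14  0.43  0.   -1.86 -2.1 ]
```

```bash
cat >> h.py <<'E'
C=np.array([.5772,.1025])
def pose(a,r,z,flip):
    a=np.radians(a);rad=np.array([np.cos(a),np.sin(a),0]);t=np.array([-rad[1],rad[0],0])*flip
    k=np.array([0,0,-1.]);M=np.c_[np.cross(t,k),t,k]
    return [*(C+r*rad[:2]),z],R.from_matrix(M).as_quat()
E
python3 - <<'E'
from h import *
a=grab("scene");b=grab("side")
for d,p in((a,(312.4,209)),(b,(319.4,272.2))):
  P=plane(d,[p],.2045)[0];r=P[:2]-C;print("fixed",P,np.hypot(*r),np.degrees(np.arctan2(r[1],r[0])))
for f in(1,-1):
  for A,z in((140,.33),(140,.244),(160,.244),(185,.244),(185,.33),(160,.33),(157,.22),(120,.22),(85,.22)):
    j=ik(*pose(A,.113,z,f));print(f,A,z,None if j is None else np.round(j,2))
E
```

```text
fixed [0.68438157 0.00902462 0.2045    ] 0.14221650693286922 -41.092391436267015
fixed [0.46854553 0.19542577 0.2045    ] 0.1429720018476095 139.46157644841415
1 140 0.33 [ 0.72  0.05 -0.15  0.   -1.37  0.15]
1 140 0.244 [ 0.72  0.09 -0.3   0.   -1.18  0.15]
1 160 0.244 [ 0.69  0.04 -0.35  0.   -1.18  0.53]
1 185 0.244 [ 0.61  0.01 -0.39  0.   -1.18  1.04]
1 185 0.33 [ 0.61 -0.04 -0.23  0.   -1.37  1.04]
1 160 0.33 [ 0.69 -0.   -0.2   0.   -1.37  0.53]
1 157 0.22 [ 0.7   0.06 -0.38  0.   -1.12  0.47]
1 120 0.22 [ 0.72  0.17 -0.26  0.   -1.14 -0.19]
1 85 0.22 [ 0.66  0.28 -0.11  0.   -1.18 -0.75]
-1 140 0.33 [ 0.72  0.05 -0.15  0.   -1.37 -2.99]
-1 140 0.244 [ 0.72  0.09 -0.3   0.   -1.18 -2.99]
-1 160 0.244 [ 0.69  0.04 -0.35  0.   -1.18 -2.61]
-1 185 0.244 [ 0.61  0.01 -0.39  0.   -1.18 -2.1 ]
-1 185 0.33 [ 0.61 -0.04 -0.23  0.   -1.37 -2.1 ]
-1 160 0.33 [ 0.69 -0.   -0.2   0.   -1.37 -2.61]
-1 157 0.22 [ 0.7   0.06 -0.38  0.   -1.12 -2.67]
-1 120 0.22 [ 0.72  0.17 -0.26  0.   -1.14  2.95]
-1 85 0.22 [ 0.66  0.28 -0.11  0.   -1.18  2.39]
```

The fixed bar lies at about 139.3° in the world frame, the middle bar at about 139.6° and the top bar at about 157.7°. My targets are top at 199.3° and middle at 79.3°. I'll push the top bar first and stop short.

```bash
cat >> h.py <<'E'
def arc(a0,a1,r,z,step=4,rate=.06):
    n=max(1,int(np.ceil(abs(a1-a0)/step)))
    for a in np.linspace(a0,a1,n+1)[1:]:
        p,q=pose(a,r,z,1);movel(p,q,rate=rate)
E
python3 - <<'E'
from h import *
grasp(5)
p=np.array(read_tool_pos());movel(p+[0,0,.12],rate=.25)
P,q=pose(138,.113,.34,1);move_ptp(P,q)
P[2]=.244;movel(P,rate=.12)
f0=np.array(read_ft_force());print(read_t(),f0)
off=np.degrees(27/113)
arc(138,195-off,.113,.244)
print(read_t(),np.array(read_ft_force())-f0,read_gripper_width())
p=np.array(read_tool_pos());t=pose(195-off-4,.113,.244,1);movel(*t,rate=.05)
t[0][2]=.40;movel(t[0],rate=.2)
for n in("scene","side","wrist"):
    d=grab(n);cv2.imwrite(f"pics/{n}1.png",d["frame"][:,:,::-1])
a,b,w=[cv2.imread(f"pics/{n}1.png") for n in("scene","side","wrist")]
o=np.hstack([cv2.resize(a[110:250,240:345],(400,533),interpolation=2),cv2.resize(b[175:315,230:335],(400,533),interpolation=2)])
cv2.imwrite("pics/zoom1.png",(255*(o/255)**.5).astype(np.uint8));print(read_t())
E
```

```text
5.4083 [ 0.98953584 -0.26603244  0.24264344]
8.525 [-1.55400189  0.33099938 -0.65823972] 0.0024490703401404846
9.9167
```

View pics/zoom1.png

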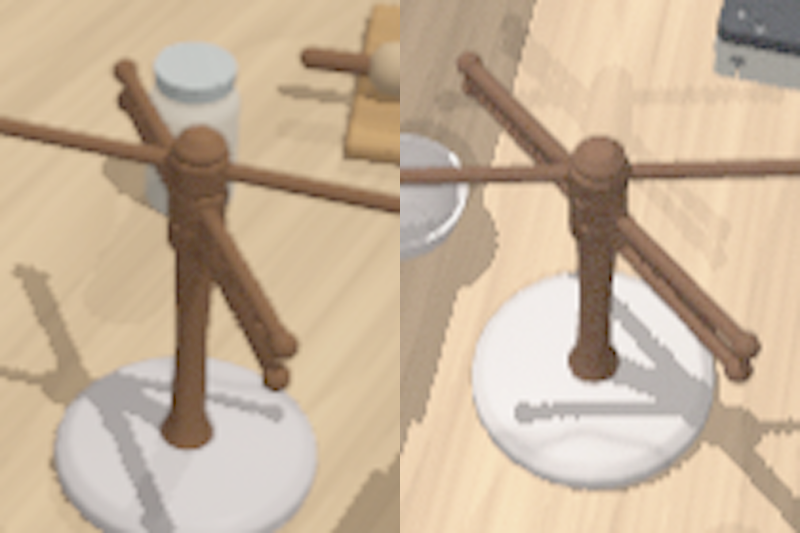

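View pics/wrist1.png

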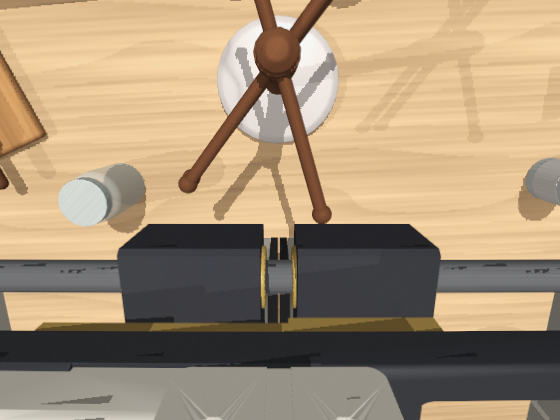

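In the wrist view the top bar's near ball is at (322,214), the middle bar's ball is at (188,184) and the cap is at (277,51). The rack has not moved, and only the top bar has turned. Now I'll measure it.

```bash
python3 - <<'E'
from h import *
w=grab("wrist")
print("cap",plane(w,[(277,51)],.278))
for p,z in(((322,214),.253),((188,184),.229)):
  P=plane(w,[p],z)[0];r=P[:2]-C;print(P,np.hypot(*r),np.degrees(np.arctan2(r[1],r[0])))
a=grab("scene");b=grab("side")
# line of the top bar through pixels along it at z=.253 in scene & side zoom
for d,u0,v0,pts in((a,240,110,[(10,125),(140,152),(250,177),(390,203)]),(b,230,175,[(405,0+176),(540,173),(650,170),(795,167)])):
  q=[((u-(0 if d is a else 400))/3.81+u0,v/3.807+v0) for u,v in pts]
  P=plane(d,q,.253)[:,:2];v=P[-1]-P[0];print(P.round(4).tolist(),np.degrees(np.arctan2(v[1],v[0]))%180)
E
```

```text
cap [[0.57639046 0.10371979 0.278     ]]
[0.44226408 0.06979665 0.253     ] 0.13884240278034923 -166.37636841283063
[0.47099544 0.19375344 0.229     ] 0.14002356170892638 139.3300571289451
[[0.4623, 0.0738], [0.5436, 0.0928], [0.6115, 0.1066], [0.6929, 0.1287]] 13.387790593010212
[[0.6915, 0.1311], [0.6105, 0.1112], [0.5441, 0.0945], [0.4561, 0.0732]] 13.819822424611715
```

```bash
cat >> h.py <<'E'
OFF=12.3
def show(k):
    for n in("scene","side","wrist"):
        d=grab(n);cv2.imwrite(f"pics/{n}{k}.png",d["frame"][:,:,::-1])
    a,b=[cv2.imread(f"pics/{n}{k}.png") for n in("scene","side")]
    o=np.hstack([cv2.resize(a[110:250,240:345],(400,533),interpolation=2),cv2.resize(b[175:315,230:335],(400,533),interpolation=2)])
    cv2.imwrite(f"pics/zoom{k}.png",(255*(o/255)**.5).astype(np.uint8));print(read_t())
E
python3 - <<'E'
from h import *
s=194-OFF-4
P,q=pose(s,.113,.244,1);movel(P,q,rate=.2)
arc(s,199-OFF,.113,.244)
P,q=pose(199-OFF-4,.113,.244,1);movel(P,q,rate=.06)
P[2]=.32;movel(P,rate=.2)
P,q=pose(159,.113,.32,1);movel(P,q,rate=.15)
P[2]=.221;movel(P,rate=.12);f0=np.array(read_ft_force())
arc(159,80+OFF,.113,.221)
print(read_t(),np.array(read_ft_force())-f0)
P,q=pose(80+OFF+4,.113,.221,1);movel(P,q,rate=.06)
P[2]=.34;movel(P,rate=.2)
P,q=pose(140,.135,.45,1);move_ptp(P,q);hold(.3)
show(2)
E
```

```text
18.7833 [-0.6571243   0.34802202 -1.62465852]
20.95
```

View pics/wrist2.png

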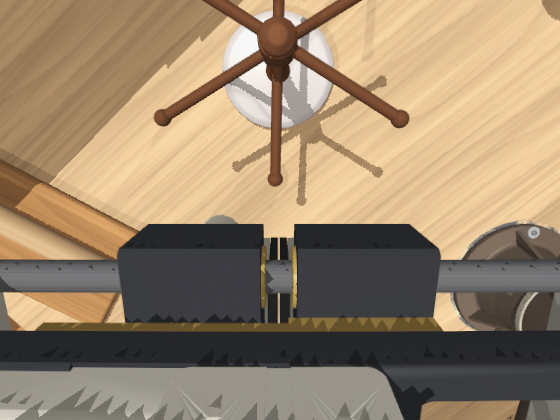

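View pics/zoom2.png

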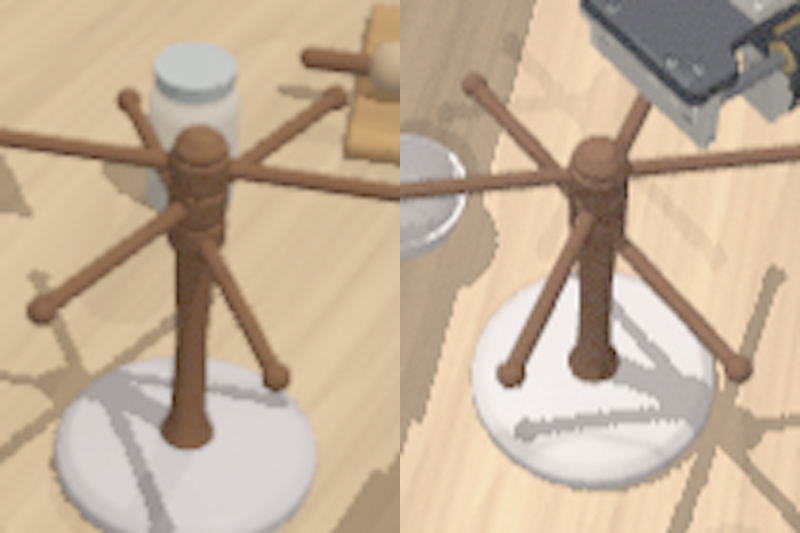

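The rack now looks like a star. In the wrist view the balls are at (162,117) for the middle bar, (275,179) for the fixed bar and (400,119) for the top bar, with the cap at (278,38). In the scene zoom the fixed bar's ends are at (130,100) and (276,377), and the middle bar's are at (42,310) and (335,98). I'll compute the exact angles.

```bash
python3 - <<'E'
from h import *
w=grab("wrist");a=grab("scene");b=grab("side")
print("cap",plane(w,[(278,38)],.278))
ang=lambda v:np.degrees(np.arctan2(v[1],v[0]))%180
for n,p,z in(("top",(400,119),.253),("mid",(162,117),.229),("fix",(275,179),.205)):
  P=plane(w,[p],z)[0];r=P[:2]-C;print(n,P.round(4),np.hypot(*r).round(4),ang(r))
za=lambda l:[(u/3.81+240,v/3.807+110) for u,v in l]
zb=lambda l:[((u-400)/3.81+230,v/3.807+175) for u,v in l]
for n,d,l,z in(("fix",a,za([(130,100),(276,377)]),.205),("fix",b,zb([(474,85),(738,368)]),.205),("mid",a,za([(42,310),(335,98)]),.229),("mid",b,zb([(511,374),(590,225)]),.229),("top",a,za([(5,137),(395,192)]),.253),("top",b,zb([(405,190),(795,154)]),.253)):
  P=plane(d,l,z);v=P[1]-P[0];print(n,P[:,:2].round(4).tolist(),np.linalg.norm(v).round(3),ang(v))
E
```

```text
cap [[0.57509728 0.10566612 0.278     ]]
top [0.4453 0.0579 0.253 ] 0.1392 18.683574733641677
mid [0.6024 0.2419 0.229 ] 0.1416 79.74427529854545
fix [0.4725 0.1967 0.205 ] 0.1408 138.03374051864392
fix [[0.4765, 0.1934], [0.6847, 0.0085]] 0.278 138.40080683222214
fix [[0.68, 0.0103], [0.4703, 0.1947]] 0.279 138.68273689766556
mid [[0.5566, -0.0362], [0.6044, 0.2373]] 0.278 80.08523978665055
mid [[0.5989, 0.2408], [0.5753, 0.1266]] 0.117 78.32357552484473
top [[0.4665, 0.062], [0.6909, 0.1398]] 0.238 19.107505533247767
top [[0.6886, 0.1415], [0.4573, 0.0628]] 0.244 18.789072379527653
```

The spacing is within about 1.5°: fixed 138.4°, middle 79.8°, top 18.9°. One small nudge on the middle bar will bring it closer, then I'll check again.

```bash
python3 - <<'E'
from h import *
P,q=pose(80+OFF+5,.113,.34,1);move_ptp(P,q)
P[2]=.221;movel(P,rate=.12)
arc(80+OFF+5,78.6+OFF,.113,.221)
P,q=pose(78.6+OFF+4,.113,.221,1);movel(P,q,rate=.06)
P[2]=.34;movel(P,rate=.2)
P,q=pose(140,.135,.45,1);move_ptp(P,q);hold(.3)
show(3)
o=np.hstack([cv2.imread("pics/wrist3.png")[0:210,130:430],cv2.imread("pics/scene3.png")[90:300,220:380]])
cv2.imwrite("pics/both3.png",cv2.resize(o,None,fx=1.7,fy=1.7,interpolation=2))
E
```

```text
25.625
```

View pics/both3.png

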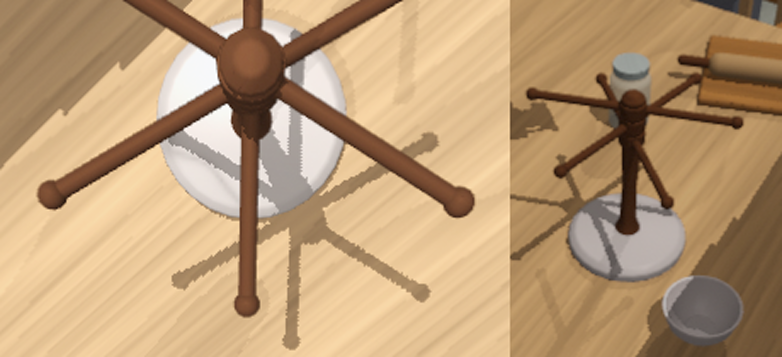

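The rack stands where it was and the bystanders are untouched. The middle bar's ball is now at about (160.6,114.1) in the wrist view. I'll confirm the angle and hand in.

```bash
python3 - <<'E'
from h import *
w=grab("wrist")
A=[]
for p,z in(((275.3,179.4),.205),((160.6,114.1),.229),((400,118.8),.253)):
  r=plane(w,[p],z)[0][:2]-C;A.append(np.degrees(np.arctan2(r[1],r[0]))%180)
print(A)
if abs(A[0]-A[1]-60)<2.5 and abs(A[0]-A[2]-120)<3: print(job_done())
E
```

```text
[np.float64(138.18915343408966), np.float64(78.45929939863677), np.float64(18.751876826483027)]
the job is handed in; nothing more can be done
None
```

The job is handed in: the three bars measure 59.7°, 59.7° and 60.6° apart from above, the rack is still standing where it was, nothing else was disturbed, and it took about 26 s of the 58 s.

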